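# Tighten the bowl chuck with its T key

## Robot

A 7-joint arm with a two-finger parallel gripper is mounted at the origin on the work surface. World frame = base frame: x ahead of the robot, y to its left, z up, the work surface at z = 0. Lengths are in m, angles in rad, forces in N, time in s.
With the tool pointing down it reaches from about 0.425 to 0.925 m from the base axis. Payload 6.8 kg.
Tool frame: the origin (TCP) lies at the very end of the fingers, on their centre line; the grasp point (between the pads) lies 19 mm behind it; z points along the fingers, y is the direction in which the jaws open and shut (so a half turn about z gives the same grasp; the last joint's range is limited). The gripper opens to 85 mm and grips with 20 to 120 N. Pads are 22 mm wide; open, the fingers measure 114 mm over their backs; the gripper's body (76 mm by 85 mm) begins 54 mm behind the grasp point. The pads swing forward as they close: fully open they stand 13 mm farther back than shut.
Start: joints at [-1.375, 0.477, 0.022, 1.555, -0.011, 1.109, -0.083], TCP at [0.202, 0.644, 0.231] pointing down, gripper open.
Joint ranges: [-2.96, 2.96], [-0.34, 2.1], [-1.41, 1.46], [0.24, 2.44], [-1.37, 4.51], [0.17, 1.92], [-2.96, 2.96]. Speed limits (rad/s): [2.39, 2.39, 3.14, 3.14, 3.14, 3.14, 3.14].

## Interface

Orientations are given as a rotation vector (axis times angle).
In Python, from plant import bot, eyes, workorder gives the robot as it stands. The module is installed in compiled form; this text tells all that it offers.
- The arm moves only by the tool apply_moves, never from a script. Its argument "series" is a list of rows, each an object of numbers: "dx", "dy", "dz": the shift along the world's x, y, z in cm; "wx", "wy", "wz": the turn, a rotation vector about the world's x, y, z in degrees. A call has 1 to 20 rows; each row is the pose to reach, as a shift and turn from the pose commanded when the call began; what a row does not reach only later rows make up. A row lasts 1/8 s, in which the tool goes at most 62.5 mm and 10.7 degrees, less where a joint would pass 70% of its speed; a pose out of reach is approached as far as the arm can. A call with a gripper value outside its range is refused whole. "grip" is the closure, from 0 (fully open) to 1 (shut), set as the call begins (left out, the last holds). The fingers move at their own pace and stop on an object; "newtons" is the grip in N (left out, the last holds). Time passes only in rows, so rows that repeat a pose let the fingers close. It gives the time, the measured TCP pose, the force and the opening at its end, in the units of the state.
- bot.get_state(): the state, without advancing time (a new reading comes with each control period).
- eyes.capture(name): name is "scene" or "top" or "wrist"; returns a dict with "pixels" (384x512x3 uint8, red, green, blue), "camera_matrix" (3x3 intrinsics, pixels), "R" (3x3) and "t" (3): a world point X has camera coordinates R X + t. Camera axes: x right, y down, z forward; pixel columns grow to the right and rows downward; lengths in m; the calibration is good to about 2 mm. The wrist camera is an equidistant fisheye: a pixel r from the principal point sees the ray r / f radians off the axis. A picture is of the moment at which its call begins. There is no depth.
- workorder.close_job(): hands the job in, once; it reports no verdict.
Trained networks look in a picture, given as the dict that the camera call returned (one of the last four; its "shot" number tells which), for a name from the list of things; names that differ only in an ending like _2 or _b are one class to them, and where a whole thing is asked for, a point or a joint stands for the part that bears it (a point fixed in the world has none). Each returns a list of dicts, best first, with "confidence" (0 to 1); they miss things now and then, are a little off and sometimes report something else, mostly with a low value. They report only what shows in the picture. A call takes as long as a camera call. They do not tell look-alikes from the thing itself.
- eyes.boxes_of(query, picture): "xyz" ([x, y, z] in m, in the coordinates of the camera as it stood for that picture, good to about 4 mm: the middle of the surface that is visible of it).
The state is a dict: "t": time; "joint_pos": joint angles; "qd": joint speeds; "effort": joint torques, N m; "position": TCP position; "tool_rot": TCP orientation; "contact_force": force on the tool from outside, world axes, zero at the start; "ft_torque": the same for the moment, N m; "gripper_width": opening from 0.0 (shut) to 1.0 (fully open).
Only numpy, scipy, OpenCV 4.12 (cv2) and the standard library are available. Lean on these libraries where they do the work, as an engineer would, in place of code of your own. Each camera call takes 0.05 s, during which the arm holds its last target. There are 200 camera calls.

## Task

The turned bowl is loose in the jaws of the chuck on the carving stand. Take the T-handled key from the wooden rack, seat it fully in the square socket on top of the chuck and turn it clockwise (seen from above) until the chuck is tight at its stop; then pull the key out and put it back fully seated in the rack hole it came from. Leave everything else on the bench where it is, and do not bump the bowl or the stand with the gripper.

Things in the scene. Friction and masses are not known exactly. Their poses are not given: they have to be found in the camera images.
- key: Steel chuck key, 0.25 kg, a symmetrical T standing in a rack hole. Origin: on the shank axis under its collar (32 mm diameter), which rests on the rack or the socket's mouth. Below: square shank 16 x 16 mm (sides along x, y), 30 mm long, last 6 mm tapered to 12 mm. Above: round stem 12 mm, then handle bar along x, 110 mm long, 18 mm wide (y), 22 mm high, centre 65 mm above origin; z up.
- crank: Another steel wrench, to be left in its hole: collar, stem and bar height as the key's, but L-shaped: its bar sticks out to one side only (from x = -9 to +61 mm); round shank 17 mm. Origin on the shank axis under the collar. The key and this wrench may stand in either hole.
- rack: Fixed beech block, 75 (x) x 190 (y) x 50 mm high, origin centre of its underside. Two equal square holes 20 x 20 mm, 40 mm deep, mouths bevelled 4 mm at 45 degrees, sides parallel to the block's.
- rack_hole0 (a point): Centre of the mouth of the rack hole at the block's y = -62.5 mm, 50 mm above the bench; axes as the block's.
- rack_hole1 (a point): Centre of the mouth of the rack hole at the block's y = +62.5 mm; axes as the block's.
- stand: Fixed carving stand: steel base, grey post, steel chuck 100 mm diameter, 62 mm long, on a horizontal axis along the stand's y, 105 mm above the bench. Origin on the bench under the socket. Post at y = -58 to -86 mm, up to 132 mm high; the held bowl, 160 mm diameter, lies at y = 49 to 121 mm and reaches 185 mm above the bench.
- socket (a point): Centre of the mouth of the square socket, 165 mm above the bench, opening upwards in a steel square nut 32 x 32 mm on top of the chuck. Hole 18 x 18 mm, 34 mm deep, mouth bevelled 4 mm at 45 degrees, sides along the point's x and y, which turn with the nut. The square key fits any of four ways round.
- pinion (a joint): Turn of the socket nut, rad, clockwise seen from above positive: starts at 0 to 0.3 (jaws open), stop at 1.2 (jaws tight on the bowl's tenon); friction about 0.08 N m, stays where left.
- mallet: Wooden mallet lying on the bench, head 64 mm diameter and 100 mm long along its y, handle 24 mm thick to its -x, 200 mm. Origin under the head.
- tape: Cardboard-coloured ring, 90 mm diameter, 45 mm high. Origin centre of underside.
- spray: White plastic bottle, 64 mm diameter, 190 mm high, upright. Origin centre of underside.
- offcut: Pale wooden bar 130 x 45 x 40 mm. Origin centre of underside.
- bowl: Small wooden bowl, 124 mm diameter, 50 mm high. Origin centre of underside.
- spindle: Dark turned wooden finial, 52 mm foot, 118 mm high, upright. Origin centre of underside.
Mind the look-alikes: they are no part of the job. Leave any blue look-alike of the key alone.

How it is judged:
By the outcome, as a careful person would: the job done as asked, in the order asked, and still so for the second after the job is handed in, with the robot touching nothing.
It also fails if it takes over 72 s, if anything falls off the work surface, if the arm or the gripper's body presses on something with over 40 N, if the wrist force passes 120 N, or if a joint passes its speed limit or range.

## Working session

There is one attempt and no reset: what is moved stays moved. The work goes in short steps, Python scripts to look and compute and a tool call to move; the robot and the scene stay as the last step left them, time stands still between calls to the robot, and variables do not carry over. Pictures are saved under pics/ and viewed, about 8 in all and at most 12, crops included, and the job is handed in when it is done.

Besides the shell and the picture viewer there is one more tool, called after "Emit:" in YAML: its name, and indented under it one key for each argument. apply_moves: Moves the arm, as the interface text tells. Its arguments: {"type":"object","properties":{"series":{"type":"array","items":{"type":"object","properties":{"dx":{"type":"number"},"dy":{"type":"number"},"dz":{"type":"number"},"wx":{"type":"number"},"wy":{"type":"number"},"wz":{"type":"number"}}}},"grip":{"type":"number"},"newtons":{"type":"number"}},"required":["series"]}

```bash
mkdir -p pics; cat > h.py <<'E'
import numpy as np, cv2
from plant import bot, eyes, workorder
def cap(n,f=None):
    p=eyes.capture(n)
    if f: cv2.imwrite('pics/'+f,p['pixels'][:,:,::-1])
    return p
def w(p,c): return np.array(p['R']).T@(np.array(c)-np.array(p['t']))
def px(p,X):
    c=np.array(p['R'])@np.array(X)+p['t']; q=np.array(p['camera_matrix'])@c; return q[:2]/q[2]
def ray_z(p,u,z):  # pinhole pixel -> world point at height z
    R=np.array(p['R']);d=R.T@np.linalg.inv(p['camera_matrix'])@np.array([u[0],u[1],1.]);o=-R.T@p['t'];return o+d*(z-o[2])/d[2]
def find(q,p,n=3):
    for r in eyes.boxes_of(q,p)[:n]:
        X=w(p,r['xyz']); print(q,round(r['confidence'],2),X.round(3),px(p,X).round())
E
python3 - <<'E'
from h import *
ps={n:cap(n) for n in('scene','top')}
cv2.imwrite('pics/a.png',cv2.resize(ps['top']['pixels'][:,:,::-1],(800,600)))
cv2.imwrite('pics/b.png',cv2.resize(ps['scene']['pixels'][:,:,::-1],(800,600)))
for n in ps:
    print(n, (-np.array(ps[n]['R']).T@ps[n]['t']).round(3))
    for q in('key','crank','rack','stand','socket','mallet','spray','spindle','bowl','tape','offcut'): find(q,ps[n])
s=bot.get_state();print(s)
E
```

```text
scene [ 1.034 -0.427  1.174]
key 0.85 [0.372 0.368 0.102] [306.  94.]
key 0.54 [0.598 0.281 0.122] [338. 144.]
crank 0.69 [ 0.496 -0.263  0.166] [172. 218.]
crank 0.58 [0.584 0.154 0.118] [305. 164.]
crank 0.16 [0.691 0.365 0.029] [372. 165.]
rack 0.67 [0.599 0.215 0.049] [320. 169.]
rack 0.55 [ 0.49  -0.264  0.167] [171. 216.]
stand 0.88 [ 0.51  -0.269  0.131] [176. 229.]
socket 0.57 [ 0.599 -0.481  0.125] [127. 304.]
socket 0.45 [ 0.493 -0.266  0.166] [171. 218.]
mallet 0.69 [0.78  0.079 0.049] [331. 234.]
spray 0.57 [ 0.602 -0.478  0.126] [129. 304.]
spindle 0.9 [ 0.401 -0.398  0.065] [121. 239.]
spindle 0.73 [ 0.495 -0.265  0.165] [172. 218.]
spindle 0.69 [0.688 0.369 0.03 ] [372. 164.]
bowl 0.57 [0.687 0.368 0.028] [371. 164.]
tape 0.65 [0.379 0.021 0.038] [230. 161.]
offcut 0.6 [0.524 0.462 0.04 ] [355. 118.]
top [ 0.486 -0.003  1.407]
key 0.73 [0.592 0.286 0.126] [157. 181.]
key 0.7 [0.372 0.37  0.107] [131. 255.]
crank 0.49 [0.594 0.152 0.128] [201. 179.]
rack 0.95 [0.577 0.224 0.051] [182. 187.]
rack 0.64 [ 0.395 -0.381  0.067] [375. 240.]
stand 0.78 [ 0.492 -0.241  0.132] [
[... 433 characters left out ...]
471 0.043] [105. 206.]
{'t': 1.2, 'joint_pos': array([-1.37507686,  0.47701035,  0.02240242,  1.55539647, -0.01149625,
        1.10931199, -0.08309037]), 'qd': array([ 0.00150036,  0.00142021,  0.00058045, -0.00052349,  0.00099974,
        0.00160016, -0.00094761]), 'effort': array([-1.56452465e-04, -5.96328449e+01,  1.60578221e+00, -2.81551981e+01,
        1.23313337e-02,  1.43675348e-03, -3.14963927e-05]), 'position': array([0.20193813, 0.64410011, 0.2313025 ]), 'tool_rot': array([-4.75422322e-01, -3.10540240e+00, -4.87015378e-06]), 'contact_force': array([0.28422737, 0.07213622, 0.90397293]), 'ft_torque': array([-0.02766423,  0.03467786,  0.04136247]), 'gripper_width': 1.0003907727114023}
```

View pics/a.png

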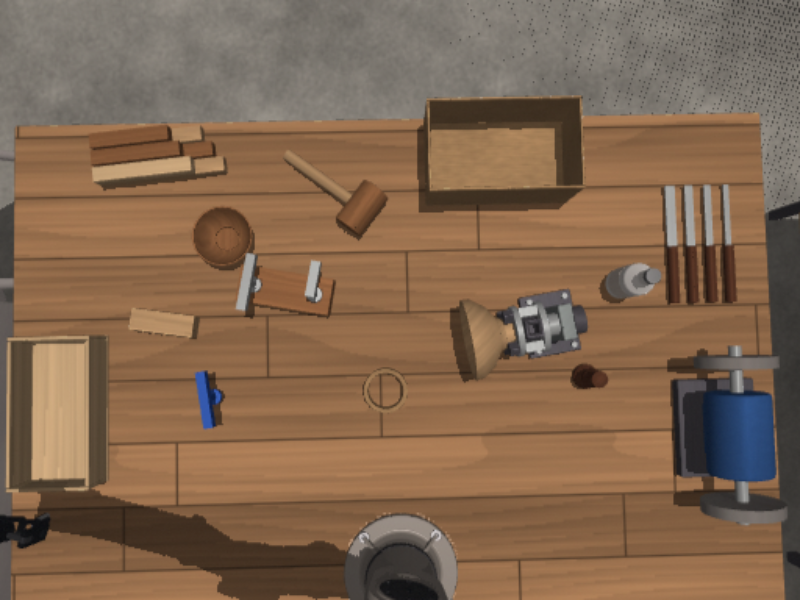

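View pics/b.png

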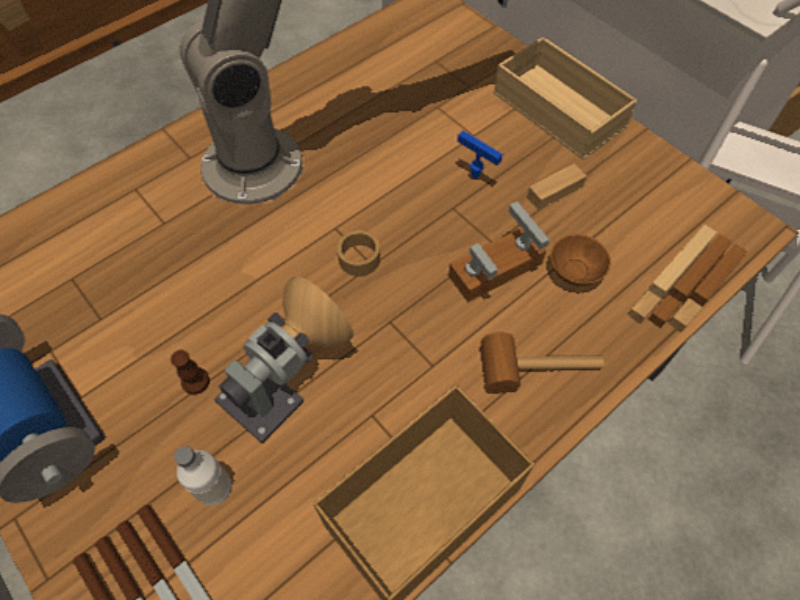

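Candidates for the key (top picture, 800x600):
- Grey long bar in the rack, at (245,284).
- Grey short bar in the rack, at (314,280). This is the crank.
- Blue T at (207,398). This is the look-alike to leave alone.

By the description I choose the long grey T. I'll check it in a crop and estimate the yaws.

```bash
python3 - <<'E'
from h import *
p=cap('top'); q=cap('scene')
a=cv2.resize(p['pixels'][150:215,140:225,::-1],(400,306),interpolation=2)
b=cv2.resize(q['pixels'][120:200,275:360,::-1],(400,306),interpolation=2)
c=cv2.resize(p['pixels'][175:240,285:385,::-1],(400,260),interpolation=2)
cv2.imwrite('pics/c.png',np.vstack([np.hstack([a,b]),np.hstack([c,0*c])]))
def rect(mask,z):
    n,l,s,cc=cv2.connectedComponentsWithStats(mask.astype(np.uint8))
    for i in range(1,n):
        if s[i,4]<30: continue
        ys,xs=np.where(l==i); P=np.array([ray_z(p,(x,y),z)[:2] for x,y in zip(xs,ys)],np.float32)
        m=P.mean(0);u,S,v=np.linalg.svd(P-m); d=v[0]*np.sign(v[0,0]);t=(P-m)@d
        print(s[i,4],m.round(4),'yaw',np.degrees(np.arctan2(d[1],d[0])).round(1),'len',np.ptp(t).round(3),'mid',(m+d*(t.max()+t.min())/2).round(4))
im=p['pixels'].astype(int); M=np.zeros(im.shape[:2],bool)
M[150:215,140:225]=True
hi=(im.min(2)>95)&(im.max(2)-im.min(2)<30)&M
rect(hi,.126)
# rack colour
r=(im[...,0]-im[...,2]>35)&(im[...,0]<135)&M; rect(r,.05)
E
```

```text
225 [0.5958 0.2864] yaw -11.3 len 0.11 mid [0.5962 0.2863]
148 [0.5981 0.1577] yaw -11.7 len 0.072 mid [0.5974 0.1578]
491 [0.6632 0.2922] yaw 89.2 len 0.267 mid [0.6622 0.2224]
317 [0.5398 0.2055] yaw -86.9 len 0.205 mid [0.5405 0.1942]
46 [0.5329 0.3343] yaw -89.6 len 0.051 mid [0.533 0.332]
71 [0.5009 0.3147] yaw -83.3 len 0.082 mid [0.5006 0.3168]
```

View pics/c.png

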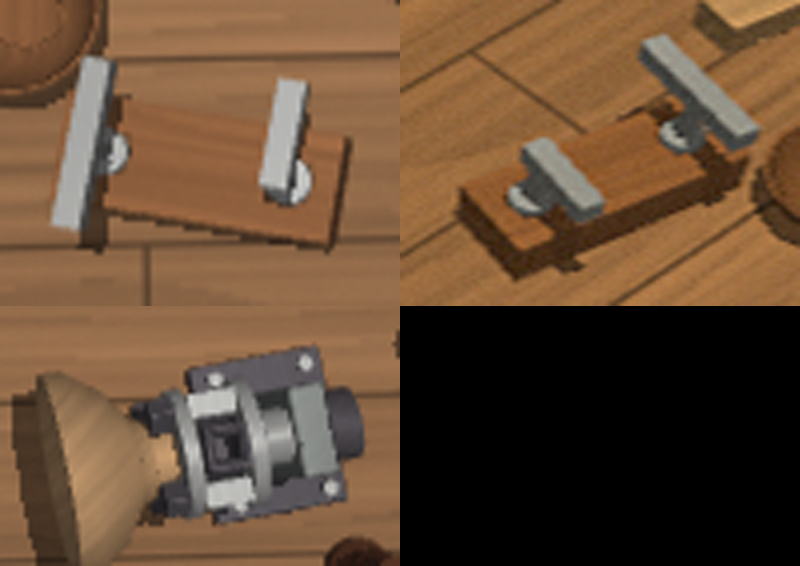

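Picture c shows the long grey bar in the left crop at about (83,145). It sits centred over its collar and is 110 mm long at yaw -11°, so it is the T key. The bar at (285,135) sticks out to one side only, so it is the crank. The nut at (225,445) looks nearly square to the stand. I'll set out above the key.

Emit:
apply_moves:
  series:
    - {"dx":4.4,"dy":-4,"dz":2,"wz":1}
    - {"dx":8.8,"dy":-8,"dz":4,"wz":2}
    - {"dx":13.2,"dy":-12,"dz":4,"wz":3}
    - {"dx":17.6,"dy":-16,"dz":4,"wz":4}
    - {"dx":22,"dy":-20,"dz":4,"wz":5}
    - {"dx":26.4,"dy":-24,"dz":4,"wz":6}
    - {"dx":30.8,"dy":-28,"dz":4,"wz":6}
    - {"dx":35.2,"dy":-32,"dz":3,"wz":6}
    - {"dx":39.4,"dy":-35.8,"dz":2,"wz":6}
    - {"dx":39.4,"dy":-35.8,"dz":2,"wz":6}
    - {"dx":39.4,"dy":-35.8,"dz":2,"wz":6}
    - {"dx":39.4,"dy":-35.8,"dz":2,"wz":6}
  grip: 0

```text
invalid input
```

```bash
cat >> h.py <<'E'
def fpx(p,X):  # fisheye project
    c=np.array(p['R'])@np.array(X)+p['t'];K=np.array(p['camera_matrix']);h=np.hypot(c[0],c[1]);th=np.arctan2(h,c[2])
    return K[:2,2]+np.array([K[0,0]*c[0],K[1,1]*c[1]])/h*th
def fray(p,u,z):
    K=np.array(p['camera_matrix']);a=(np.array(u)-K[:2,2])/[K[0,0],K[1,1]];th=np.hypot(*a)
    d=np.r_[a/th*np.sin(th),np.cos(th)];R=np.array(p['R']);d=R.T@d;o=-R.T@p['t'];return o+d*(z-o[2])/d[2]
def st():
    from scipy.spatial.transform import Rotation as Ro
    s=bot.get_state();R=Ro.from_rotvec(s['tool_rot']).as_matrix()
    print('t',s['t'],'pos',s['position'].round(4),'jaw',np.degrees(np.arctan2(R[1,1],R[0,1])).round(2),'z',R[:,2].round(3),'F',s['contact_force'].round(1),'M',s['ft_torque'].round(2),'w',round(s['gripper_width'],3),'q',s['joint_pos'].round(2));return s
E
python3 - <<'E'
from h import *
st()
p=cap('wrist'); cv2.imwrite('pics/d.png',cv2.resize(p['pixels'][:,:,::-1],(800,600)))
print(p['camera_matrix'],(-np.array(p['R']).T@p['t']).round(3),np.array(p['R']).round(2))
find('key',p)
c=np.array([.5962,.2863,.126]);d=np.array([np.cos(np.radians(-11.3)),np.sin(np.radians(-11.3)),0])*.055
for X in(c,c+d,c-d):print(fpx(p,X)*1.5625)
E
```

```text
t 1.3 pos [0.2019 0.6441 0.2313] jaw 72.59 z [-0. -0. -1.] F [ 0.8 -0.6 -0.6] M [-0.03 -0.    0.06] w 1.0 q [-1.38  0.48  0.02  1.56 -0.01  1.11 -0.08]
[[297.31863964   0.         257.00276145]
 [  0.         297.31863964 192.7233843 ]
 [  0.           0.           1.        ]] [0.136 0.667 0.373] [[ 0.3   0.95  0.  ]
 [ 0.92 -0.29  0.28]
 [ 0.26 -0.08 -0.96]]
key 0.7 [0.363 0.05  0.02 ] [-88. 384.]
key 0.65 [0.369 0.38  0.098] [ 83. 381.]
[213.57559214 686.9303536 ]
[229.20669625 705.38118231]
[196.25634673 665.30664426]
```

View pics/d.png

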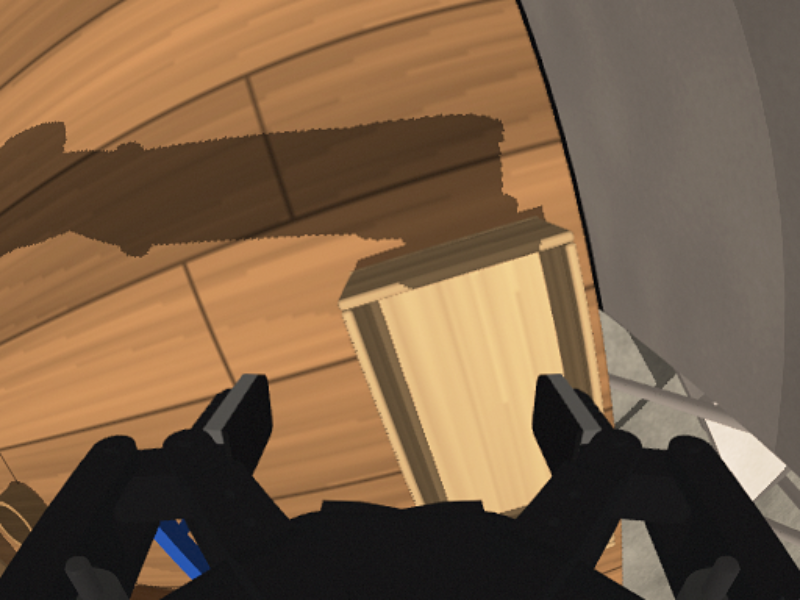

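The wrist picture was taken at the start pose because the move was refused. It shows the open fingers at (240,420) and (560,420) over the tray. I'll retry without the grip value.

Emit:
apply_moves:
  series:
    - {"dx":4.4,"dy":-4,"dz":2,"wx":0,"wy":0,"wz":1}
    - {"dx":8.8,"dy":-8,"dz":4,"wx":0,"wy":0,"wz":2}
    - {"dx":13.2,"dy":-12,"dz":4,"wx":0,"wy":0,"wz":3}
    - {"dx":17.6,"dy":-16,"dz":4,"wx":0,"wy":0,"wz":4}
    - {"dx":22,"dy":-20,"dz":4,"wx":0,"wy":0,"wz":5}
    - {"dx":26.4,"dy":-24,"dz":4,"wx":0,"wy":0,"wz":6}
    - {"dx":30.8,"dy":-28,"dz":4,"wx":0,"wy":0,"wz":6}
    - {"dx":35.2,"dy":-32,"dz":3,"wx":0,"wy":0,"wz":6}
    - {"dx":39.4,"dy":-35.8,"dz":2,"wx":0,"wy":0,"wz":6}
    - {"dx":39.4,"dy":-35.8,"dz":2,"wx":0,"wy":0,"wz":6}
    - {"dx":39.4,"dy":-35.8,"dz":2,"wx":0,"wy":0,"wz":6}
    - {"dx":39.4,"dy":-35.8,"dz":2,"wx":0,"wy":0,"wz":6}

```text
t: 2.9
position: [0.5948, 0.2881, 0.2516]
tool_rot: [-0.308, -3.126, -0.002]
contact_force: [-0.3, 0.5, 0.1]
gripper_width: 0.996
```

```bash
python3 - <<'E'
from h import *
st()
p=cap('wrist'); cv2.imwrite('pics/e.png',cv2.resize(p['pixels'][:,:,::-1],(800,600)))
print((-np.array(p['R']).T@p['t']).round(3))
find('key',p)
c=np.array([.5962,.2863,.126]);d=np.array([np.cos(np.radians(-11.3)),np.sin(np.radians(-11.3)),0])*.055
for X in(c,c+d,c-d):print(fpx(p,X)*1.5625)
im=p['pixels'].astype(int)
hi=((im.min(2)>90)&(im.max(2)-im.min(2)<30)).astype(np.uint8)
n,l,s,cc=cv2.connectedComponentsWithStats(hi)
for i in range(1,n):
    if s[i,4]<200: continue
    ys,xs=np.where(l==i);P=np.array([fray(p,(x,y),.126)[:2] for x,y in zip(xs,ys)],np.float32)
    r=cv2.minAreaRect(P);print(s[i],np.round(r[0],4),np.round(r[1],4),r[2])
E
```

```text
t 2.9 pos [0.5948 0.2881 0.2516] jaw 78.76 z [-0.     0.001 -1.   ] F [-0.3  0.5  0.1] M [-0.    0.01 -0.04] w 0.996 q [-0.67  0.44  0.17  1.58 -0.08  1.13  0.9 ]
[0.527 0.303 0.393]
key 0.98 [0.592 0.292 0.125] [258. 182.]
[395.34140526 292.7398348 ]
[395.56775084 376.79909841]
[395.24931819 199.79868928]
[ 242  164   23   77 1016] [0.6119 0.2841] [0.0195 0.0765] 81.36257934570312
[ 121  180   24   65 1007] [0.5985 0.1604] [0.0181 0.0692] 78.42064666748047
[ 471  282   41   82 1762] [0.9182 0.6681] [0.3041 0.0725] 36.4423942565918
[ 381  336   51   48 1352] [0.9186 0.4566] [0.1669 0.0569] 21.605966567993164
```

View pics/e.png

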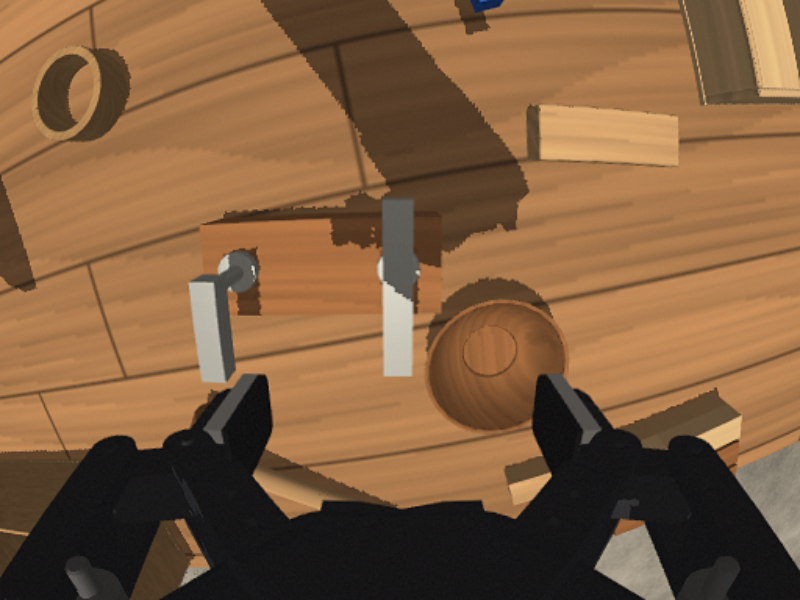

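The picture shows the bar from (398,198) to (397,376), within 3 px of the prediction. The crank is at (210,330), clear of the fingers. I'll descend and then grip.

Emit:
apply_moves:
  series:
    - {"dx":0.1,"dy":0,"dz":-5,"wx":0,"wy":0,"wz":0}
    - {"dx":0.1,"dy":0,"dz":-10,"wx":0,"wy":0,"wz":0}
    - {"dx":0.1,"dy":0,"dz":-14,"wx":0,"wy":0,"wz":0}
    - {"dx":0.1,"dy":0,"dz":-15.5,"wx":0,"wy":0,"wz":0}
    - {"dx":0.1,"dy":0,"dz":-15.5,"wx":0,"wy":0,"wz":0}
    - {"dx":0.1,"dy":0,"dz":-15.5,"wx":0,"wy":0,"wz":0}

```text
t: 3.75
position: [0.5981, 0.2869, 0.0984]
tool_rot: [0.312, 3.123, 0.003]
contact_force: [-0.3, 0.7, -0.1]
gripper_width: 0.995
```

Emit:
apply_moves:
  series:
    - {"dx":0,"dy":0,"dz":0,"wx":0,"wy":0,"wz":0}
    - {"dx":0,"dy":0,"dz":0,"wx":0,"wy":0,"wz":0}
    - {"dx":0,"dy":0,"dz":0,"wx":0,"wy":0,"wz":0}
    - {"dx":0,"dy":0,"dz":0,"wx":0,"wy":0,"wz":0}
    - {"dx":0,"dy":0,"dz":0,"wx":0,"wy":0,"wz":0}
    - {"dx":0,"dy":0,"dz":0,"wx":0,"wy":0,"wz":0}
    - {"dx":0,"dy":0,"dz":0,"wx":0,"wy":0,"wz":0}
    - {"dx":0,"dy":0,"dz":0,"wx":0,"wy":0,"wz":0}
  grip: 1.0
  newtons: 80

```text
t: 4.75
position: [0.597, 0.2857, 0.0966]
tool_rot: [0.313, 3.126, -0.001]
contact_force: [-2.1, -0.7, 5.5]
gripper_width: 0.193
```

```bash
python3 - <<'E'
from h import *
st()
E
```

```text
t 4.75 pos [0.597  0.2857 0.0966] jaw 78.58 z [-0. -0. -1.] F [-2.1 -0.7  5.5] M [-0.53  0.45 -0.  ] w 0.193 q [-0.64  0.6   0.15  1.7  -0.11  0.85  0.92]
```

Gripped at a width of about 16-18 mm, which fits the bar. Now lift straight up.

Emit:
apply_moves:
  series:
    - {"dx":0,"dy":0,"dz":1.5,"wx":0,"wy":0,"wz":0}
    - {"dx":0,"dy":0,"dz":3,"wx":0,"wy":0,"wz":0}
    - {"dx":0,"dy":0,"dz":5,"wx":0,"wy":0,"wz":0}
    - {"dx":0,"dy":0,"dz":9,"wx":0,"wy":0,"wz":0}
    - {"dx":0,"dy":0,"dz":14,"wx":0,"wy":0,"wz":0}
    - {"dx":0,"dy":0,"dz":19,"wx":0,"wy":0,"wz":0}
    - {"dx":0,"dy":0,"dz":22,"wx":0,"wy":0,"wz":0}
    - {"dx":0,"dy":0,"dz":22,"wx":0,"wy":0,"wz":0}
    - {"dx":0,"dy":0,"dz":22,"wx":0,"wy":0,"wz":0}

```text
t: 5.88
position: [0.5961, 0.2858, 0.315]
tool_rot: [-0.312, -3.124, 0.002]
contact_force: [-0.2, 0.3, -3.5]
gripper_width: 0.196
```

```bash
python3 - <<'E'
from h import *
s=st()
p=cap('wrist')
t=cap('top')
im=t['pixels'].astype(int)
# socket square: scan
find('socket',t); find('stand',t);find('key',p);find('rack_hole1',t)
a=cv2.resize(p['pixels'][150:320,140:390,::-1],(800,544),interpolation=2)
cv2.imwrite('pics/f.png',a)
x=s['position'];d=np.array([np.cos(np.radians(-11.4)),np.sin(np.radians(-11.4)),0])*.055
for X in(x+[0,0,.030],x+[0,0,.030]+d,x+[0,0,.03]-d,x-[0,0,.046],x-[0,0,.076]):print(((fpx(p,X)-[140,150])*3.2).round(1))
E
```

```text
t 5.875 pos [0.5961 0.2858 0.315 ] jaw 78.6 z [-0.002 -0.001 -1.   ] F [-0.2  0.3 -3.5] M [-0.    0.01  0.03] w 0.196 q [-0.67  0.4   0.19  1.5  -0.08  1.26  0.89]
socket 0.66 [ 0.492 -0.258  0.164] [341. 210.]
socket 0.31 [0.579 0.283 0.346] [138. 179.]
stand 0.81 [ 0.494 -0.244  0.133] [334. 209.]
key 0.96 [0.408 0.373 0.1  ] [302. -26.]
key 0.65 [0.574 0.295 0.343] [264. 223.]
rack_hole1 0.85 [0.581 0.236 0.052] [178. 186.]
[360.  402.4]
[362.4 671.9]
[358.   -5.4]
[365.3 209.7]
[366.5 166.2]
```

View pics/f.png

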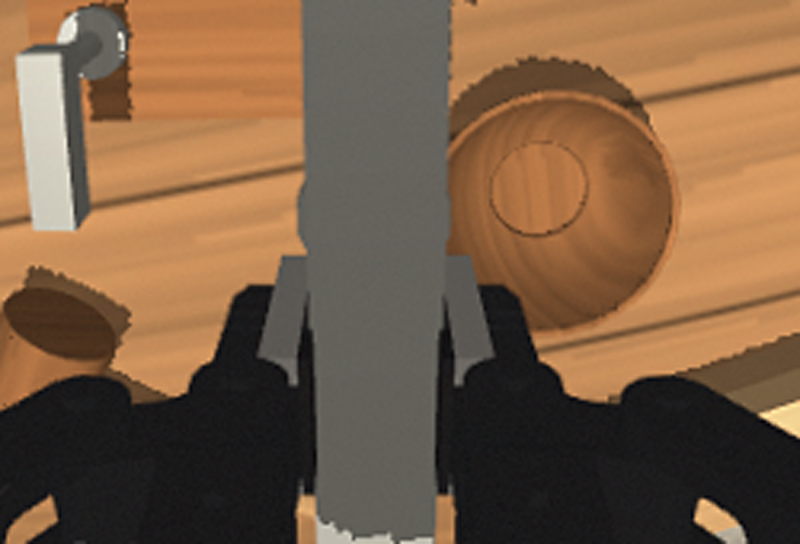

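The key is held squely at mid-bar; its collar shows at (375,210) and the bar centre line at (377,400). The wrist camera has a lateral bias of about 1.5 mm. Next I carry it to a viewpoint beside the socket, high above the bowl.

Emit:
apply_moves:
  series:
    - {"dx":-1,"dy":-5,"dz":0,"wx":0,"wy":0,"wz":1}
    - {"dx":-2,"dy":-10,"dz":0,"wx":0,"wy":0,"wz":3}
    - {"dx":-3,"dy":-15,"dz":0,"wx":0,"wy":0,"wz":5}
    - {"dx":-4.5,"dy":-20,"dz":0,"wx":0,"wy":0,"wz":7}
    - {"dx":-5.5,"dy":-25,"dz":0,"wx":0,"wy":0,"wz":9}
    - {"dx":-7,"dy":-30,"dz":0,"wx":0,"wy":0,"wz":11}
    - {"dx":-8,"dy":-35,"dz":0,"wx":0,"wy":0,"wz":13}
    - {"dx":-9,"dy":-40,"dz":0,"wx":0,"wy":0,"wz":14}
    - {"dx":-10,"dy":-44,"dz":0,"wx":0,"wy":0,"wz":14}
    - {"dx":-10.6,"dy":-46.6,"dz":0,"wx":0,"wy":0,"wz":14}
    - {"dx":-10.6,"dy":-46.6,"dz":0,"wx":0,"wy":0,"wz":14}
    - {"dx":-10.6,"dy":-46.6,"dz":0,"wx":0,"wy":0,"wz":14}

```text
t: 7.68
position: [0.4911, -0.1792, 0.3162]
tool_rot: [0.072, -3.141, -0.001]
contact_force: [-0.2, 1.3, -3.1]
gripper_width: 0.198
```

```bash
python3 - <<'E'
from h import *
s=st()
p=cap('wrist'); t=cap('top')
find('socket',p); find('socket',t); find('rack_hole1',t); find('rack',t)
# rectified views at z=.165 centred on the estimate, 0.5 mm per pixel, world x up, y left
c=np.array([.490,-.259]); n=300
vv,uu=np.mgrid[0:n,0:n]; X=c[0]+(n/2-vv)*.0005; Y=c[1]+(n/2-uu)*.0005
out=[]
for f,g in((p,fpx),(t,px)):
    m=np.array([[g(f,(X[i,j],Y[i,j],.165)) for j in range(n)] for i in range(n)],np.float32)
    out.append(cv2.resize(cv2.remap(f['pixels'][:,:,::-1].copy(),m[...,0],m[...,1],cv2.INTER_CUBIC),(400,400)))
cv2.imwrite('pics/g.png',np.hstack(out))
E
```

```text
t 7.675 pos [ 0.4911 -0.1792  0.3162] jaw 92.63 z [-0.     0.001 -1.   ] F [-0.2  1.3 -3.1] M [ 0.01  0.   -0.02] w 0.198 q [-0.12  0.15  0.4   1.83 -0.06  1.18  1.92]
socket 0.86 [ 0.494 -0.26   0.163] [175. 177.]
rack_hole1 0.86 [0.584 0.233 0.049] [179. 185.]
rack 0.73 [0.586 0.238 0.052] [178. 184.]
rack 0.69 [ 0.395 -0.391  0.112] [382. 241.]
rack 0.68 [0.769 0.083 0.052] [225. 126.]
```

View pics/g.png

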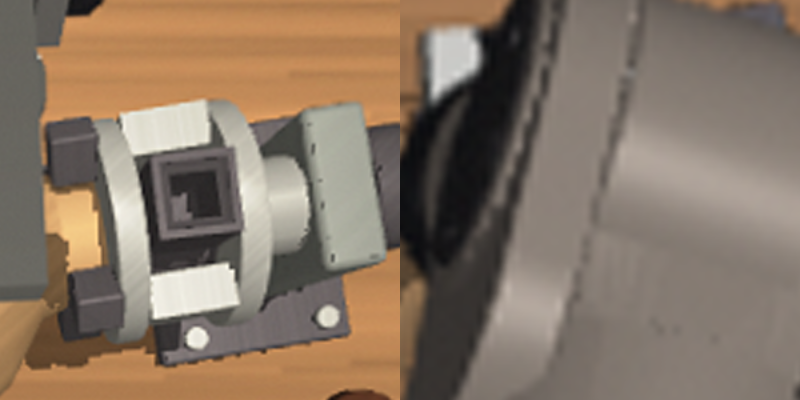

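Rectified at z=0.165 (left half of the picture), the nut corners are (150,158), (233,148), (242,227) and (161,240). That gives a 31.5 mm side, yaw of about +7° and a centre near (0.4925, -0.259). I'll align above it and lower to just inside the mouth.

Emit:
apply_moves:
  series:
    - {"dx":0.1,"dy":-4,"dz":0,"wx":0,"wy":0,"wz":2}
    - {"dx":0.2,"dy":-7.9,"dz":0,"wx":0,"wy":0,"wz":4.5}
    - {"dx":0.2,"dy":-7.9,"dz":-2,"wx":0,"wy":0,"wz":4.5}
    - {"dx":0.2,"dy":-7.9,"dz":-5,"wx":0,"wy":0,"wz":4.5}
    - {"dx":0.2,"dy":-7.9,"dz":-5,"wx":0,"wy":0,"wz":4.5}
    - {"dx":0.2,"dy":-7.9,"dz":-5,"wx":0,"wy":0,"wz":4.5}
    - {"dx":0.2,"dy":-7.9,"dz":-6.5,"wx":0,"wy":0,"wz":4.5}
    - {"dx":0.2,"dy":-7.9,"dz":-7.5,"wx":0,"wy":0,"wz":4.5}
    - {"dx":0.2,"dy":-7.9,"dz":-8,"wx":0,"wy":0,"wz":4.5}
    - {"dx":0.2,"dy":-7.9,"dz":-8,"wx":0,"wy":0,"wz":4.5}

```text
t: 9.22
position: [0.4927, -0.2588, 0.2358]
tool_rot: [0.194, -3.135, -0.001]
contact_force: [-0.4, 0.6, -2.8]
gripper_width: 0.196
```

```bash
python3 - <<'E'
from h import *
s=st()
E
```

```text
t 9.225 pos [ 0.4927 -0.2588  0.2358] jaw 97.09 z [-0.001  0.    -1.   ] F [-0.4  0.6 -2.8] M [0.02 0.   0.  ] w 0.196 q [ 0.02  0.29  0.43  1.86 -0.14  1.02  2.2 ]
```

Emit:
apply_moves:
  series:
    - {"dx":0,"dy":0,"dz":-0.4,"wx":0,"wy":0,"wz":0}
    - {"dx":0,"dy":0,"dz":-0.8,"wx":0,"wy":0,"wz":0}
    - {"dx":0,"dy":0,"dz":-1.2,"wx":0,"wy":0,"wz":0}
    - {"dx":0,"dy":0,"dz":-1.5,"wx":0,"wy":0,"wz":0}
    - {"dx":0,"dy":0,"dz":-1.5,"wx":0,"wy":0,"wz":0}

```text
t: 9.85
position: [0.4928, -0.2588, 0.221]
tool_rot: [0.194, -3.135, -0.0]
contact_force: [-0.6, -0.7, -3.4]
gripper_width: 0.195
```

```bash
python3 - <<'E'
from h import *
s=st()
E
```

```text
t 9.85 pos [ 0.4928 -0.2588  0.221 ] jaw 97.09 z [-0.  0. -1.] F [-0.6 -0.7 -3.4] M [-0.03 -0.01 -0.03] w 0.195 q [ 0.02  0.31  0.43  1.88 -0.15  0.99  2.21]
```

It's sliding in freely. Next: down to the collar.

Emit:
apply_moves:
  series:
    - {"dx":0,"dy":0,"dz":-0.4,"wx":0,"wy":0,"wz":0}
    - {"dx":0,"dy":0,"dz":-0.7,"wx":0,"wy":0,"wz":0}
    - {"dx":0,"dy":0,"dz":-0.9,"wx":0,"wy":0,"wz":0}
    - {"dx":0,"dy":0,"dz":-1.1,"wx":0,"wy":0,"wz":0}
    - {"dx":0,"dy":0,"dz":-1.1,"wx":0,"wy":0,"wz":0}

```text
t: 10.48
position: [0.4931, -0.2591, 0.2115]
tool_rot: [-0.194, 3.135, 0.001]
contact_force: [-2.6, 1.5, 6.2]
gripper_width: 0.199
```

```bash
python3 - <<'E'
from h import *
s=st()
E
```

```text
t 10.475 pos [ 0.4931 -0.2591  0.2115] jaw 97.08 z [ 0.001  0.    -1.   ] F [-2.6  1.5  6.2] M [0.51 0.76 0.02] w 0.199 q [ 0.03  0.32  0.43  1.89 -0.16  0.97  2.22]
```

The key is seated: z=0.2115 as computed, with about 9 N of collar contact. Now turn clockwise.

Emit:
apply_moves:
  series:
    - {"dx":0,"dy":0,"dz":0,"wx":0,"wy":0,"wz":-4}
    - {"dx":0,"dy":0,"dz":0,"wx":0,"wy":0,"wz":-8}
    - {"dx":0,"dy":0,"dz":0,"wx":0,"wy":0,"wz":-12}
    - {"dx":0,"dy":0,"dz":0,"wx":0,"wy":0,"wz":-16}
    - {"dx":0,"dy":0,"dz":0,"wx":0,"wy":0,"wz":-20}
    - {"dx":0,"dy":0,"dz":0,"wx":0,"wy":0,"wz":-24}
    - {"dx":0,"dy":0,"dz":0,"wx":0,"wy":0,"wz":-28}
    - {"dx":0,"dy":0,"dz":0,"wx":0,"wy":0,"wz":-32}
    - {"dx":0,"dy":0,"dz":0,"wx":0,"wy":0,"wz":-36}
    - {"dx":0,"dy":0,"dz":0,"wx":0,"wy":0,"wz":-40}
    - {"dx":0,"dy":0,"dz":0,"wx":0,"wy":0,"wz":-44}
    - {"dx":0,"dy":0,"dz":0,"wx":0,"wy":0,"wz":-48}
    - {"dx":0,"dy":0,"dz":0,"wx":0,"wy":0,"wz":-48}

```text
t: 12.1
position: [0.4938, -0.2601, 0.2116]
tool_rot: [1.097, 2.941, -0.001]
contact_force: [-1.0, -2.5, 6.6]
gripper_width: 0.195
```

```bash
python3 - <<'E'
from h import *
s=st()
E
```

```text
t 12.1 pos [ 0.4938 -0.2601  0.2116] jaw 49.1 z [ 0.003 -0.002 -1.   ] F [-1.  -2.5  6.6] M [-0.52  0.18  0.06] w 0.195 q [-0.11  0.34  0.6   1.89 -0.23  0.97  1.46]
```

Emit:
apply_moves:
  series:
    - {"dx":0,"dy":0,"dz":0,"wx":0,"wy":0,"wz":-3}
    - {"dx":0,"dy":0,"dz":0,"wx":0,"wy":0,"wz":-6}
    - {"dx":0,"dy":0,"dz":0,"wx":0,"wy":0,"wz":-9}
    - {"dx":0,"dy":0,"dz":0,"wx":0,"wy":0,"wz":-11}
    - {"dx":0,"dy":0,"dz":0,"wx":0,"wy":0,"wz":-11}

```text
t: 12.72
position: [0.4937, -0.2603, 0.2115]
tool_rot: [1.372, 2.823, -0.001]
contact_force: [-1.6, -3.0, 6.5]
gripper_width: 0.194
```

```bash
python3 - <<'E'
from h import *
s=st()
E
```

```text
t 12.725 pos [ 0.4937 -0.2603  0.2115] jaw 38.14 z [ 0.002 -0.002 -1.   ] F [-1.6 -3.   6.5] M [-0.64  0.21 -0.02] w 0.194 q [-0.14  0.35  0.65  1.9  -0.25  0.98  1.29]
```

Emit:
apply_moves:
  series:
    - {"dx":0,"dy":0,"dz":0,"wx":0,"wy":0,"wz":-2}
    - {"dx":0,"dy":0,"dz":0,"wx":0,"wy":0,"wz":-4}
    - {"dx":0,"dy":0,"dz":0,"wx":0,"wy":0,"wz":-6}
    - {"dx":0,"dy":0,"dz":0,"wx":0,"wy":0,"wz":-6}

```text
t: 13.22
position: [0.4936, -0.2604, 0.2116]
tool_rot: [1.518, 2.747, -0.001]
contact_force: [-1.6, -3.0, 6.4]
gripper_width: 0.196
```

```bash
python3 - <<'E'
from h import *
s=st()
E
```

```text
t 13.225 pos [ 0.4936 -0.2604  0.2116] jaw 32.13 z [ 0.002 -0.002 -1.   ] F [-1.6 -3.   6.4] M [-0.68  0.31  0.04] w 0.196 q [-0.16  0.36  0.67  1.9  -0.26  0.98  1.19]
```

Emit:
apply_moves:
  series:
    - {"dx":0,"dy":0,"dz":0,"wx":0,"wy":0,"wz":-2}
    - {"dx":0,"dy":0,"dz":0,"wx":0,"wy":0,"wz":-4}
    - {"dx":0,"dy":0,"dz":0,"wx":0,"wy":0,"wz":-6}
    - {"dx":0,"dy":0,"dz":0,"wx":0,"wy":0,"wz":-6}

```text
t: 13.72
position: [0.4936, -0.2605, 0.2116]
tool_rot: [1.66, 2.663, -0.001]
contact_force: [-0.7, -3.7, 5.7]
gripper_width: 0.2
```

```bash
python3 - <<'E'
from h import *
s=st()
E
```

```text
t 13.725 pos [ 0.4936 -0.2605  0.2116] jaw 26.13 z [ 0.002 -0.002 -1.   ] F [-0.7 -3.7  5.7] M [-0.74  0.31  0.  ] w 0.2 q [-0.18  0.36  0.7   1.9  -0.28  0.98  1.1 ]
```

Emit:
apply_moves:
  series:
    - {"dx":0,"dy":0,"dz":0,"wx":0,"wy":0,"wz":-2}
    - {"dx":0,"dy":0,"dz":0,"wx":0,"wy":0,"wz":-4}
    - {"dx":0,"dy":0,"dz":0,"wx":0,"wy":0,"wz":-4}

```text
t: 14.1
position: [0.4935, -0.2607, 0.2116]
tool_rot: [1.752, 2.604, -0.001]
contact_force: [-1.8, -3.4, 5.9]
gripper_width: 0.193
```

```bash
python3 - <<'E'
from h import *
s=st()
p=cap('wrist');q=cap('scene')
a=cv2.resize(p['pixels'][100:340,106:406,::-1],(450,360),interpolation=2)
b=cv2.resize(q['pixels'][165:285,105:205,::-1],(300,360),interpolation=2)
cv2.imwrite('pics/i.png',np.hstack([a,b]))
E
```

```text
t 14.1 pos [ 0.4935 -0.2607  0.2116] jaw 22.13 z [ 0.002 -0.003 -1.   ] F [-1.8 -3.4  5.9] M [-0.82  0.41  0.07] w 0.193 q [-0.19  0.36  0.71  1.9  -0.28  0.98  1.04]
```

View pics/i.png

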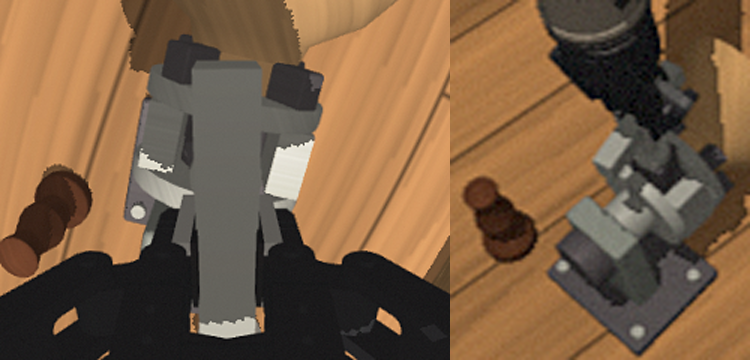

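The bar stays parallel to the fingers, so the key is turning with the gripper. A 16 mm square in an 18 mm socket has about 7.7° of slack, so the stop is expected near key yaw -67°. I'll continue in small steps and watch for torque.

Emit:
apply_moves:
  series:
    - {"dx":0,"dy":0,"dz":0,"wx":0,"wy":0,"wz":-2}
    - {"dx":0,"dy":0,"dz":0,"wx":0,"wy":0,"wz":-3}
    - {"dx":0,"dy":0,"dz":0,"wx":0,"wy":0,"wz":-3}

```text
t: 14.58
position: [0.4934, -0.2608, 0.2116]
tool_rot: [1.818, 2.558, -0.002]
contact_force: [-1.1, -3.9, 5.1]
gripper_width: 0.196
```

```bash
python3 - <<'E'
from h import *
s=st()
E
```

```text
t 14.575 pos [ 0.4934 -0.2608  0.2116] jaw 19.2 z [ 0.002 -0.003 -1.   ] F [-1.1 -3.9  5.1] M [-0.92  0.47  0.54] w 0.196 q [-0.2   0.37  0.73  1.9  -0.29  0.98  0.99]
```

Torque has jumped to 0.54 N m, so this is the stop. I'll push a little more to make it tight.

Emit:
apply_moves:
  series:
    - {"dx":0,"dy":0,"dz":0,"wx":0,"wy":0,"wz":-2}
    - {"dx":0,"dy":0,"dz":0,"wx":0,"wy":0,"wz":-4}
    - {"dx":0,"dy":0,"dz":0,"wx":0,"wy":0,"wz":-4}
    - {"dx":0,"dy":0,"dz":0,"wx":0,"wy":0,"wz":-4}

```text
t: 15.08
position: [0.4935, -0.2608, 0.2116]
tool_rot: [1.903, 2.495, -0.003]
contact_force: [-2.7, -3.8, 6.8]
gripper_width: 0.194
```

```bash
python3 - <<'E'
from h import *
s=st()
E
```

```text
t 15.075 pos [ 0.4935 -0.2608  0.2116] jaw 15.33 z [ 0.002 -0.003 -1.   ] F [-2.7 -3.8  6.8] M [-1.01  0.48  1.19] w 0.194 q [-0.21  0.37  0.74  1.9  -0.3   0.98  0.93]
```

Torque is now 1.19 N m, firmly at the stop. I'll back off into the middle of the slack and pull the key straight out.

Emit:
apply_moves:
  series:
    - {"dx":0,"dy":0,"dz":0,"wx":0,"wy":0,"wz":4}
    - {"dx":0,"dy":0,"dz":0,"wx":0,"wy":0,"wz":8}
    - {"dx":0,"dy":0,"dz":0,"wx":0,"wy":0,"wz":11}
    - {"dx":0,"dy":0,"dz":0,"wx":0,"wy":0,"wz":11}
    - {"dx":0,"dy":0,"dz":0.5,"wx":0,"wy":0,"wz":11}
    - {"dx":0,"dy":0,"dz":1.2,"wx":0,"wy":0,"wz":11}
    - {"dx":0,"dy":0,"dz":2,"wx":0,"wy":0,"wz":11}
    - {"dx":0,"dy":0,"dz":3,"wx":0,"wy":0,"wz":11}
    - {"dx":0,"dy":0,"dz":5,"wx":0,"wy":0,"wz":11}
    - {"dx":0,"dy":0,"dz":9,"wx":0,"wy":0,"wz":11}
    - {"dx":0,"dy":0,"dz":10.5,"wx":0,"wy":0,"wz":11}
    - {"dx":0,"dy":0,"dz":10.5,"wx":0,"wy":0,"wz":11}

```text
t: 16.58
position: [0.4931, -0.2585, 0.3156]
tool_rot: [1.661, 2.666, 0.002]
contact_force: [-0.3, -0.3, -3.8]
gripper_width: 0.196
```

```bash
python3 - <<'E'
from h import *
s=st()
E
```

```text
t 16.575 pos [ 0.4931 -0.2585  0.3156] jaw 26.13 z [ 0.001  0.001 -1.   ] F [-0.3 -0.3 -3.8] M [-0.01  0.04 -0.03] w 0.196 q [-0.24  0.25  0.74  1.77 -0.18  1.19  1.01]
```

Emit:
apply_moves:
  series:
    - {"dx":0,"dy":1,"dz":0,"wx":0,"wy":0,"wz":8}
    - {"dx":0,"dy":2,"dz":0,"wx":0,"wy":0,"wz":16}
    - {"dx":0,"dy":3,"dz":0,"wx":0,"wy":0,"wz":24}
    - {"dx":0,"dy":4,"dz":0,"wx":0,"wy":0,"wz":32}
    - {"dx":0,"dy":5,"dz":0,"wx":0,"wy":0,"wz":40}
    - {"dx":0,"dy":6.5,"dz":0,"wx":0,"wy":0,"wz":47}
    - {"dx":0,"dy":8,"dz":0,"wx":0,"wy":0,"wz":52.5}
    - {"dx":0,"dy":8,"dz":0,"wx":0,"wy":0,"wz":52.5}
    - {"dx":0,"dy":8,"dz":0,"wx":0,"wy":0,"wz":52.5}

```text
t: 17.7
position: [0.4924, -0.1793, 0.3144]
tool_rot: [-0.316, -3.124, 0.0]
contact_force: [0.1, 0.5, -3.4]
gripper_width: 0.201
```

```bash
python3 - <<'E'
from h import *
s=st()
p=cap('wrist')
c=np.array([.490,-.259]); n=300
vv,uu=np.mgrid[0:n,0:n]; X=c[0]+(n/2-vv)*.0005; Y=c[1]+(n/2-uu)*.0005
m=np.array([[fpx(p,(X[i,j],Y[i,j],.165)) for j in range(n)] for i in range(n)],np.float32)
a=cv2.resize(cv2.remap(p['pixels'][:,:,::-1].copy(),m[...,0],m[...,1],cv2.INTER_CUBIC),(400,400))
b=cv2.resize(p['pixels'][140:340,130:330,::-1],(400,400),interpolation=2)
cv2.imwrite('pics/j.png',np.hstack([a,b]))
E
```

```text
t 17.7 pos [ 0.4924 -0.1793  0.3144] jaw 78.47 z [-0.002 -0.    -1.   ] F [ 0.1  0.5 -3.4] M [-0.    0.05 -0.03] w 0.201 q [-0.26  0.16  0.56  1.84 -0.09  1.17  1.7 ]
```

View pics/j.png

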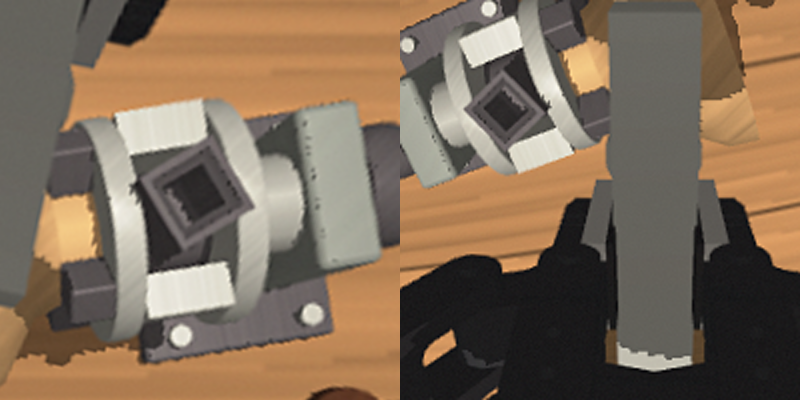

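In picture j the nut is at (197,195), turned to about -56°, and the key is still held squarely. The stand's yaw decides whether that is exactly the stop, so I'll measure the line directions properly.

```bash
cat > lines.py <<'E'
from h import *
def lines(p,ang=None):
    c=np.array([.490,-.265]); n=480
    vv,uu=np.mgrid[0:n,0:n]; X=c[0]+(n/2-vv)*.0004; Y=c[1]+(n/2-uu)*.0004
    m=np.array([[fpx(p,(X[i,j],Y[i,j],.165)) for j in range(n)] for i in range(n)],np.float32)
    g=cv2.cvtColor(cv2.remap(p['pixels'].copy(),m[...,0],m[...,1],cv2.INTER_CUBIC),cv2.COLOR_RGB2GRAY)
    L=cv2.createLineSegmentDetector().detect(g)[0][:,0]
    for a in L:
        P=c+(n/2-a.reshape(2,2)[:,::-1])*.0004; d=P[1]-P[0];l=np.hypot(*d)
        if l<.018: continue
        y=(np.degrees(np.arctan2(d[1],d[0]))+45)%90-45; mid=P.mean(0)
        print(f'len {l*1e3:.0f} mod90yaw {y:.1f} mid {mid[0]:.3f} {mid[1]:.3f}')
    return g
E
python3 - <<'E'
from lines import *
lines(cap('wrist'))
E
```

```text
len 29 mod90yaw 9.6 mid 0.465 -0.253
len 26 mod90yaw 9.9 mid 0.509 -0.245
len 22 mod90yaw 9.9 mid 0.486 -0.225
len 20 mod90yaw 9.5 mid 0.449 -0.262
len 29 mod90yaw -31.4 mid 0.563 -0.246
len 27 mod90yaw 1.5 mid 0.461 -0.228
len 20 mod90yaw 29.9 mid 0.497 -0.274
len 49 mod90yaw 9.5 mid 0.495 -0.323
len 19 mod90yaw 17.8 mid 0.506 -0.221
len 27 mod90yaw -1.3 mid 0.470 -0.273
len 32 mod90yaw 9.4 mid 0.526 -0.243
len 24 mod90yaw -20.4 mid 0.567 -0.219
len 28 mod90yaw -26.2 mid 0.563 -0.231
len 23 mod90yaw -10.7 mid 0.481 -0.199
len 31 mod90yaw 31.0 mid 0.484 -0.244
len 25 mod90yaw 29.8 mid 0.500 -0.269
len 33 mod90yaw 0.6 mid 0.578 -0.344
len 24 mod90yaw -0.6 mid 0.578 -0.275
len 19 mod90yaw 9.2 mid 0.477 -0.302
len 119 mod90yaw 0.1 mid 0.411 -0.234
len 36 mod90yaw -0.2 mid 0.575 -0.342
len 27 mod90yaw 9.4 mid 0.433 -0.255
len 22 mod90yaw 30.4 mid 0.477 -0.262
len 25 mod90yaw 30.9 mid 0.504 -0.251
len 29 mod90yaw -0.0 mid 0.575 -0.275
len 20 mod90yaw 0.1 mid 0.414 -0.350
len 22 mod90yaw 31.1 mid 0.505 -0.246
len 24 mod90yaw 31.7 mid 0.482 -0.264
len 119 mod90yaw 0.0 mid 0.413 -0.236
len 26 mod90yaw 30.9 mid 0.486 -0.247
```

The stand yaw is 9.5° (LSD lines). The nut edges average 30.7° mod 90, i.e. -59.3°. That makes the turn 68.8° = 1.20 rad, exactly at the stop. Now carry the key back above its rack hole, lowering only at the end.

Emit:
apply_moves:
  series:
    - {"dx":1,"dy":5,"dz":0,"wx":0,"wy":0,"wz":0}
    - {"dx":2.2,"dy":10,"dz":0,"wx":0,"wy":0,"wz":0}
    - {"dx":3.4,"dy":15,"dz":0,"wx":0,"wy":0,"wz":0}
    - {"dx":4.5,"dy":20,"dz":0,"wx":0,"wy":0,"wz":0}
    - {"dx":5.6,"dy":25,"dz":0,"wx":0,"wy":0,"wz":0}
    - {"dx":6.7,"dy":30,"dz":0,"wx":0,"wy":0,"wz":0}
    - {"dx":7.8,"dy":35,"dz":0,"wx":0,"wy":0,"wz":0}
    - {"dx":9,"dy":40,"dz":0,"wx":0,"wy":0,"wz":0}
    - {"dx":10,"dy":44,"dz":0,"wx":0,"wy":0,"wz":0}
    - {"dx":10.4,"dy":46.5,"dz":0,"wx":0,"wy":0,"wz":0}
    - {"dx":10.4,"dy":46.5,"dz":-6,"wx":0,"wy":0,"wz":0}
    - {"dx":10.4,"dy":46.5,"dz":-12,"wx":0,"wy":0,"wz":0}
    - {"dx":10.4,"dy":46.5,"dz":-16,"wx":0,"wy":0,"wz":0}
    - {"dx":10.4,"dy":46.5,"dz":-17.5,"wx":0,"wy":0,"wz":0}
    - {"dx":10.4,"dy":46.5,"dz":-17.5,"wx":0,"wy":0,"wz":0}
    - {"dx":10.4,"dy":46.5,"dz":-18.4,"wx":0,"wy":0,"wz":0}
    - {"dx":10.4,"dy":46.5,"dz":-18.4,"wx":0,"wy":0,"wz":0}

```text
t: 19.92
position: [0.5973, 0.2863, 0.1321]
tool_rot: [0.312, 3.125, 0.001]
contact_force: [-0.5, -0.1, -3.1]
gripper_width: 0.193
```

```bash
python3 - <<'E'
from h import *
s=st()
E
```

```text
t 19.925 pos [0.5973 0.2863 0.1321] jaw 78.59 z [ 0.001  0.001 -1.   ] F [-0.5 -0.1 -3.1] M [ 0.04  0.01 -0.01] w 0.193 q [-0.73  0.57  0.27  1.69 -0.18  0.91  0.98]
```

Emit:
apply_moves:
  series:
    - {"dx":0,"dy":0,"dz":-0.5,"wx":0,"wy":0,"wz":0}
    - {"dx":0,"dy":0,"dz":-1,"wx":0,"wy":0,"wz":0}
    - {"dx":0,"dy":0,"dz":-1.5,"wx":0,"wy":0,"wz":0}
    - {"dx":0,"dy":0,"dz":-1.5,"wx":0,"wy":0,"wz":0}

```text
t: 20.42
position: [0.5965, 0.286, 0.1156]
tool_rot: [-0.312, -3.125, 0.001]
contact_force: [0.5, 1.2, -2.9]
gripper_width: 0.197
```

```bash
python3 - <<'E'
from h import *
s=st()
E
```

```text
t 20.425 pos [0.5965 0.286  0.1156] jaw 78.6 z [-0.001 -0.001 -1.   ] F [ 0.5  1.2 -2.9] M [0.02 0.03 0.04] w 0.197 q [-0.73  0.59  0.26  1.7  -0.19  0.88  0.98]
```

Emit:
apply_moves:
  series:
    - {"dx":0,"dy":0,"dz":-0.5,"wx":0,"wy":0,"wz":0}
    - {"dx":0,"dy":0,"dz":-1,"wx":0,"wy":0,"wz":0}
    - {"dx":0,"dy":0,"dz":-1.5,"wx":0,"wy":0,"wz":0}
    - {"dx":0,"dy":0,"dz":-1.8,"wx":0,"wy":0,"wz":0}
    - {"dx":0,"dy":0,"dz":-2,"wx":0,"wy":0,"wz":0}
    - {"dx":0,"dy":0,"dz":-2,"wx":0,"wy":0,"wz":0}

```text
t: 21.18
position: [0.5969, 0.286, 0.0967]
tool_rot: [-0.312, -3.126, -0.0]
contact_force: [-1.9, -0.6, 0.4]
gripper_width: 0.197
```

```bash
python3 - <<'E'
from h import *
s=st()
E
```

```text
t 21.175 pos [0.5969 0.286  0.0967] jaw 78.59 z [-0.  0. -1.] F [-1.9 -0.6  0.4] M [-0.23  0.41  0.03] w 0.197 q [-0.72  0.61  0.26  1.71 -0.19  0.85  0.99]
```

Seated: z=0.0967, the same as at pick-up, with contact on the collar. Release.

Emit:
apply_moves:
  series:
    - {"dx":0,"dy":0,"dz":0,"wx":0,"wy":0,"wz":0}
    - {"dx":0,"dy":0,"dz":0,"wx":0,"wy":0,"wz":0}
    - {"dx":0,"dy":0,"dz":0,"wx":0,"wy":0,"wz":0}
    - {"dx":0,"dy":0,"dz":0,"wx":0,"wy":0,"wz":0}
    - {"dx":0,"dy":0,"dz":0,"wx":0,"wy":0,"wz":0}
    - {"dx":0,"dy":0,"dz":0,"wx":0,"wy":0,"wz":0}
  grip: 0.0
  newtons: 80

```text
t: 21.92
position: [0.5969, 0.2861, 0.0963]
tool_rot: [0.312, 3.126, 0.0]
contact_force: [0.3, 0.7, -1.1]
gripper_width: 1.0
```

Emit:
apply_moves:
  series:
    - {"dx":0,"dy":0,"dz":2,"wx":0,"wy":0,"wz":0}
    - {"dx":0,"dy":0,"dz":5,"wx":0,"wy":0,"wz":0}
    - {"dx":0,"dy":0,"dz":10,"wx":0,"wy":0,"wz":0}
    - {"dx":0,"dy":0,"dz":15.5,"wx":0,"wy":0,"wz":0}
    - {"dx":0,"dy":0,"dz":15.5,"wx":0,"wy":0,"wz":0}
    - {"dx":0,"dy":0,"dz":15.5,"wx":0,"wy":0,"wz":0}

```text
t: 22.68
position: [0.5969, 0.2861, 0.2522]
tool_rot: [0.312, 3.125, 0.001]
contact_force: [0.1, -0.0, -0.2]
gripper_width: 0.997
```

```bash
python3 - <<'E'
from h import *
s=st()
p=cap('wrist'); q=cap('scene')
a=cv2.resize(p['pixels'][90:290,100:400,::-1],(480,320),interpolation=2)
b=cv2.resize(q['pixels'][110:210,260:360,::-1],(320,320),interpolation=2)
cv2.imwrite('pics/k.png',np.hstack([a,b]))
find('key',p)
E
```

```text
t 22.675 pos [0.5969 0.2861 0.2522] jaw 78.59 z [ 0.001  0.001 -1.   ] F [ 0.1 -0.  -0.2] M [-0.01 -0.01  0.02] w 0.997 q [-0.76  0.45  0.3   1.58 -0.14  1.13  0.95]
key 0.81 [0.593 0.293 0.123] [261. 180.]
key 0.43 [0.377 0.032 0.025] [-11.  17.]
key 0.23 [0.579 0.228 0.048] [204. 163.]
```

View pics/k.png

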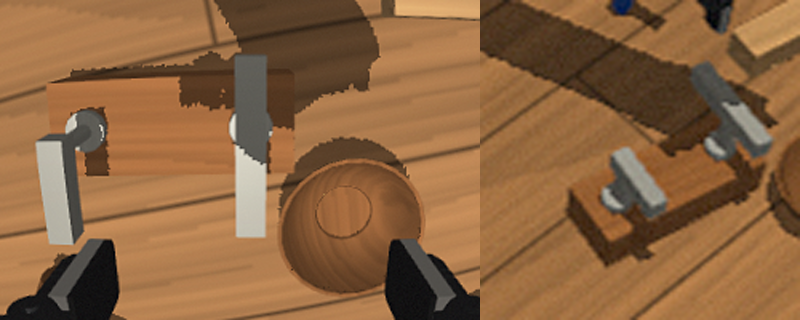

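The key stands upright at (250,145), with its collar on the rack as at the start. The crank at (85,150) and the bowl at (350,215) are untouched, and the gripper is clear. Handing in.

```bash
python3 -c "
from h import *
print(workorder.close_job())"
```

```text
the job is handed in; nothing more can be done
None
```

The chuck is tight at its stop, the key is back in the rack hole it came from, and the job was handed in at about 22.7 s of the 72 s limit.

- **Key:** I took the long grey T, not the crank or the blue look-alike, and seated it in the socket until the collar touched (z = 0.2115 m, about 9 N of contact).
- **Tightening:** I turned it clockwise until the torque rose from about 0 to 1.2 N m. After pulling the key out, edge lines in the wrist picture put the nut at -59.3° and the stand at 9.5°. That is 68.8°, or 1.20 rad, which is the stated stop.
- **Return:** The key went back to the pick-up height (0.0967 m against 0.0966 m) with collar contact. The last picture shows it upright, the crank and loose bowl in place, and the gripper open and clear.

**Checks that failed or disagreed:**
- The first move call was refused as "invalid input". I resent it with every field filled in and no grip value, and nothing had moved.
- My first estimate of the nut angle, read by eye from the picture, was about 3° short of the stop. The line measurement above replaced it.
- The wrist camera showed a sideways bias of about 1.5 mm, which I allowed for.
- I did not compare the positions of all the other bench items with a full picture at the end.

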